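Vent a parts-washer filter: bleed knob to its mark, bayonet lid held at half twist

ROBOT

A 6-joint arm with a two-finger parallel gripper is mounted at the origin on the work surface. World frame = base frame: x ahead of the robot, y to its left, z up, the work surface at z = 0. Lengths are in m, angles in rad, forces in N, time in s.
With the tool pointing down it reaches from about 0.25 to 0.725 m from the base axis. Payload 4 kg.
Tool frame: the origin (TCP) lies on the centre line of the jaws, within the pads' length; the fingertips stand 25 mm ahead of it and the grasp point (between the pads) lies 6 mm ahead of it; z points along the fingers, x is the direction in which the jaws open and shut, and the axes are right-handed (so a half turn about z gives the same grasp; the last joint's range is limited). The gripper opens to 85 mm and grips with 20 to 120 N. Pads are 22 mm wide; open, the fingers measure 114 mm over their backs; the gripper's body (76 mm by 85 mm) begins 54 mm behind the grasp point. The pads swing forward as they close: fully open they stand 13 mm farther back than shut.
Start: joints at [1.226, 0.241, 0.005, 1.335, 0, 1.571], TCP at [0.169, 0.471, 0.256] pointing down, gripper open.
Joint ranges: [-2.72, 2.72], [-1.05, 1.87], [-1.09, 1.28], [-1.99, 2.15], [-1.42, 1.44], [-3.14, 3.14]. Speed limits (rad/s): [2.79, 2.79, 3.14, 3.14, 3.14, 3.14].

INTERFACE

Orientations are given as a unit quaternion [x, y, z, w].
In Python, from workcell import bot, imaging, order gives the robot as it stands.
- The arm moves only by the tool carry_out, never from a script. Its argument "moves" is a list of rows, each a list of 5 numbers: the shift along the tool's x, y, z scaled (see below), then the turn about the tool's z scaled (see below), then the opening, from -1 (shut) to 1 (fully open). In form: [[tx, ty, tz, roll, hand], ...]. A call has 1 to 20 rows; each row is the pose to reach, as a shift and turn from the pose commanded when the call began, along the tool's axes at that moment; what a row does not reach only later rows make up. The controller multiplies each number of a shift by 0.1 m and each number of a turn by 90 degrees. A row lasts 1/10 s, in which the tool goes at most 50 mm and 8.59 degrees, less where a joint would pass 70% of its speed; a pose out of reach is approached as far as the arm can. A call with a number of a shift or a turn outside -1 to 1 is refused whole. A call with a gripper value outside its range is refused whole. The fingers move at their own pace and stop on an object; the grip force is fixed at half the most. Time passes only in rows, so rows that repeat a pose let the fingers close. It gives the time, the measured TCP pose, the force and the opening at its end, in the units of the state.
- bot.get_obs(): the state, without advancing time (a new reading comes with each control period).
- imaging.camera(name): name is "scene" or "top"; returns the picture (420x560x3 uint8, red, green, blue); there is no depth.
- imaging.camera_model(name): a dict with "fovy" (degrees; the focal length in pixels is half the picture's height over the tangent of half this angle, whatever the lens; pixels are square), "cx", "cy" (the principal point, pixels), "dist" ([k1, k2, p1, p2, k3] as OpenCV has them; the pictures are not rectified), "eye" and "rotation" of the camera in the world. Camera axes: x right, y up, looking along -z (the intrinsics and any distortion apply to the point x, -y, -z); pixel columns grow to the right and rows downward; lengths in m; the calibration is good to about 2 mm. A picture is of the moment at which its call begins. camera_model takes no time and is no camera call.
- order.job_done(): hands the job in, once; it reports no verdict.
The state is a dict: "clock": time; "joint_pos": joint angles; "joint_vel": joint speeds; "tau": joint torques, N m; "eef_pos": TCP position; "tool_rot": TCP orientation; "ft_force": force on the tool from outside, world axes, zero at the start; "ft_torque": the same for the moment, N m; "grip_width": finger opening in m.
Only numpy, scipy, OpenCV 4.12 (cv2) and the standard library are available. Lean on these libraries where they do the work, as an engineer would, in place of code of your own. Each camera call takes 0.05 s, during which the arm holds its last target.

TASK

Get the parts-washer filter ready to vent: turn the black bleed knob clockwise until its white pointer is at the red mark, then put the orange bayonet lid into the green filter pot, fully down with its lugs through the slots, and twist it clockwise to the yellow half-way mark, never on towards the red lock mark where it clicks. A spring turns the lid back, so finish while still gripping it there, and leave the can, jar and bin where they are.

Things in the scene. Friction and masses are not known exactly. Their poses are not given: they have to be found in the camera images.
- filter_unit: The fixed filter unit, origin under the centre of its dark base plate, 150 (x) x 300 (y) x 10 mm: a green pot, 110 mm across and with its rim 110 mm above the bench, 75 mm to +y, and an aluminium valve block, 70 x 70 mm, 55 mm tall, with the bleed knob on top, 75 mm to -y. It may stand turned up to 0.35 rad.
- pot_mouth (a point): Centre of the pot's mouth, level with its rim, axes as the unit's. A hole 52 mm across in a 6 mm thick ring, with two slots at +x and -x, 16 mm wide, reaching 36 mm from the axis. To go in, the lid's x must lie along this x (either way) within 5 deg. Then it sits with 2 to 3 mm of sideways play, cap on the rim, lid_center 11 mm above this point.
- yellow_mark (a point): One of two yellow half-way marks on the pot's rim, 47 mm from its axis, 42 deg clockwise (seen from above) from the slot at +x; the other is opposite. White marks show the slots (0 deg), red marks the lock (84 deg). The lid is half-way when its white lines meet the yellow marks; from about 50 deg its lugs meet sprung click balls.
- lid_center (a point): Centre, half-way up, of the loose bayonet lid, 62 mm tall, 110 to 225 g, at first upright on the bench on its plug. Black plug 47 mm across, 20 mm tall; two lugs on it at +x and -x, 10 mm wide, reaching 33 mm from the axis, 5 to 12 mm above its foot; orange cap 76 mm across, 20 to 28 mm above the foot. A half turn about z gives the same lid.
- lid_bar (a point): Centre of the grip bar on the lid, 14 mm above lid_center: 56 mm long (x), 16 mm thick (y), 34 mm tall, rising from the cap, with white lines at both ends along x. The lid turns freely for about 6 deg after insertion, then against a spring; its lugs then lie 2 mm under the ring.
- return_ring (a joint): Sprung ring hidden in the pot, rad, 0 at rest, grows as the lid's lugs push it clockwise: lid twist minus about 0.11 rad (0.62 at the yellow mark). It pushes back with 0.06 N m at 0, 0.12 N m at the yellow mark, enough to turn a released lid back.
- bleed_knob (a joint): Angle of the bleed knob, rad, grows clockwise from above; 0 when its white pointer points along the unit's +x; stops at 0 and 2.0. The red mark on the block is at 1.2. It starts between 0 and 0.45, has light friction (0.05 N m) and stays where it is left.
- knob_grip (a point): Centre of the bleed knob's black grip bar, on its vertical axis, 82.5 mm above the bench. x turns with the knob and is the way the white pointer points. The bar is 46 mm long (x), 14 mm thick (y), 35 mm tall (65 to 100 mm above the bench), on a black disc 48 mm across whose top is 65 mm above the bench.
- spray_can: Spray can, 60 mm across, 150 mm tall, origin at its underside; leave it alone.
- grease_jar: Amber jar with red cap, 68 mm across, 75 mm tall, origin at its underside; leave it alone.
- fittings_bin: Open red bin, 110 x 150 x 60 mm, origin at its underside; leave it alone.
Things that resemble listed ones, but are neither listed nor needed, are in the scene too. Of the things shaped like the part that bears lid_center, the orange one is meant.

How it is judged:
On the way, in this order (a step that is already met when the one before it is completed fails the run):
1. the bleed knob is turned to the red mark (value of joint bleed_knob between 1.08 and 1.32 rad), for 0.2 s.
2. the lid sits fully down in the pot (horizontal distance between lid_center and pot_mouth below 0.005 m and z of lid_center in the frame of pot_mouth below 0.0145 m and angle between lid_center's own z axis and vertical below 0.07 rad), for 0.2 s.
3. the seated lid is twisted to the yellow half-way mark (all of step 2 and angle between the x axis of lid_center and the x axis of pot_mouth, either way round between 0.593 and 0.873 rad and value of joint return_ring above 0.4 rad), for 0.2 s.
At the end, for the whole second after the job is handed in: Knob within 0.12 rad of its red mark; lid upright and fully down in the pot (within 5 mm of its axis, centre at most 14.5 mm above the rim), at the yellow mark within 8 deg, gripped by the fingers (over 1 N); can, jar and bin within 40 mm of their places, upright (all of step 1 and all of step 3 and contact force between the fingers and lid above 1 N and distance of each of spray_can, grease_jar, fittings_bin from where it was at the start of the episode below 0.04 m and angle between each of spray_can, grease_jar, fittings_bin's own z axis and vertical below 0.2 rad); the arm keeps its last pose, push and grip.
It fails at once if the lid is twisted on towards the lock click (more than 15 deg past the yellow mark) (value of joint return_ring above 0.88 rad).
It fails at once if the can, jar or bin is pushed away (more than 40 mm) (distance of any of spray_can, grease_jar, fittings_bin from where it was at the start of the episode above 0.04 m).
It also fails if it takes over 54 s, if anything falls off the work surface, if the arm or the gripper's body presses on something with over 40 N, if the wrist force passes 120 N, or if a joint passes its speed limit or range.

## Working session

There is one attempt and no reset: what is moved stays moved. The work goes in short steps, Python scripts to look and compute and a tool call to move; the robot and the scene stay as the last step left them, time stands still between calls to the robot, and variables do not carry over. Pictures are saved under pics/ and viewed, and the job is handed in when it is done.

Besides the shell and the picture viewer there is one more tool, called after "Call:" in YAML: its name, and indented under it one key for each argument. carry_out: Moves the arm, as the interface text tells. Its arguments: {"type":"object","properties":{"moves":{"type":"array","items":{"type":"array","items":{"type":"number","minimum":-1,"maximum":1}}}},"required":["moves"]}

```bash
mkdir -p pics; ls; python3 - <<'E'
from workcell import bot, imaging, order
import cv2
for n in ("scene","top"):
    im=imaging.camera(n); cv2.imwrite(f"pics/{n}0.png",im[:,:,::-1])
    print(n,imaging.camera_model(n))
print(bot.get_obs())
E
```

```text
pics
scene {'fovy': 51.73715906093343, 'cx': 281.9123164892586, 'cy': 205.71424183152712, 'dist': array([0.03665387, 0.        , 0.        , 0.        , 0.        ]), 'eye': array([ 0.84964422, -0.60252602,  0.88836347]), 'rotation': array([0.29929383, 0.09276908, 0.28646497, 0.90540318])}
top {'fovy': 47.43873744614119, 'cx': 271.9162164678653, 'cy': 212.1476395388916, 'dist': array([-0.12644575,  0.        ,  0.        ,  0.        ,  0.        ]), 'eye': array([ 0.39955325, -0.14630845,  1.08013481]), 'rotation': array([ 0.04726136, -0.04599982, -0.70395386,  0.70717703])}
{'clock': 0.1, 'joint_pos': array([ 1.22598543e+00,  2.41335360e-01,  3.87206127e-03,  1.33522038e+00,
       -1.14651218e-06,  1.57083463e+00]), 'joint_vel': array([-0.00037526,  0.00018479,  0.00363635,  0.00043265,  0.00101336,
        0.0017375 ]), 'tau': array([-1.30113778e-03, -3.73137653e+01,  2.53010523e+01,  1.08704579e-02,
       -7.30554143e-05, -7.10738050e-06]), 'eef_pos': array([0.16883376, 0.47007985, 0.25550809]), 'tool_rot': array([ 8.17940575e-01,  5.75301943e-01, -7.71521034e-04,  5.43397607e-04]), 'ft_force': array([-0.17112573, -0.00413186,  0.28139316]), 'ft_torque': array([ 0.0583601 ,  0.00252547, -0.02982836]), 'grip_width': 0.08543341714019023}
```

View pics/scene0.png

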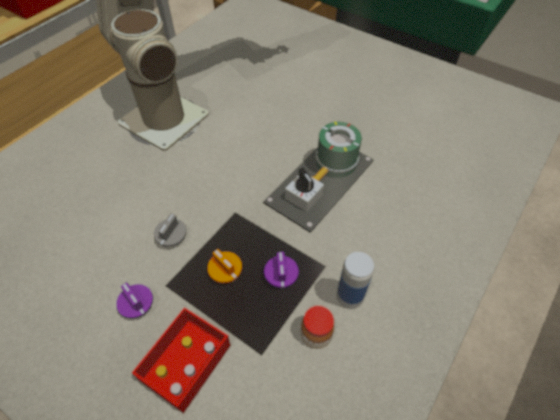

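View pics/top0.png

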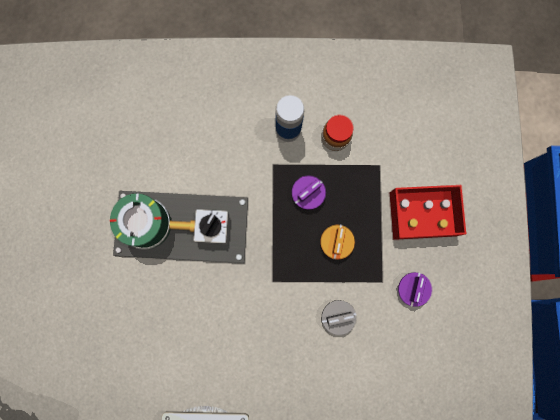

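```bash
cat > h.py <<'E'
from workcell import bot, imaging, order
import cv2, numpy as np
from scipy.spatial.transform import Rotation as R
def K(m):
    f=210/np.tan(np.radians(m['fovy'])/2); return np.array([[f,0,m['cx']],[0,f,m['cy']],[0,0,1.]])
def ray(n,px):
    m=imaging.camera_model(n)
    u=cv2.undistortPoints(np.array(px,float).reshape(-1,1,2),K(m),np.array(m['dist'])).reshape(-1,2)
    d=np.c_[u[:,0],-u[:,1],-np.ones(len(u))]
    return m['eye'],R.from_quat(m['rotation']).apply(d)
def onz(n,px,z):
    e,d=ray(n,px); return e+d*((z-e[2])/d[:,2])[:,None]
def proj(n,P):
    m=imaging.camera_model(n)
    c=R.from_quat(m['rotation']).inv().apply(np.atleast_2d(P)-m['eye']); c=c*[1,-1,-1]
    return cv2.projectPoints(c,np.zeros(3),np.zeros(3),K(m),np.array(m['dist']))[0].reshape(-1,2)
def crop(im,x,y,w,h,s,name):
    c=im[y:y+h,x:x+w,::-1]; cv2.imwrite(name,cv2.resize(c,None,fx=s,fy=s,interpolation=cv2.INTER_CUBIC))
E
python3 - <<'E'
import cv2
a=cv2.imread("pics/top0.png");b=cv2.imread("pics/scene0.png")
f=lambda im,x,y,w,h:cv2.resize(im[y:y+h,x:x+w],None,fx=5,fy=5,interpolation=cv2.INTER_CUBIC)
cv2.imwrite("pics/c1.png",f(a,105,180,150,90))
cv2.imwrite("pics/c2.png",f(a,300,205,80,80))
cv2.imwrite("pics/c3.png",f(b,255,115,130,115))
E
```

```text
(no output)
```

View pics/c1.png

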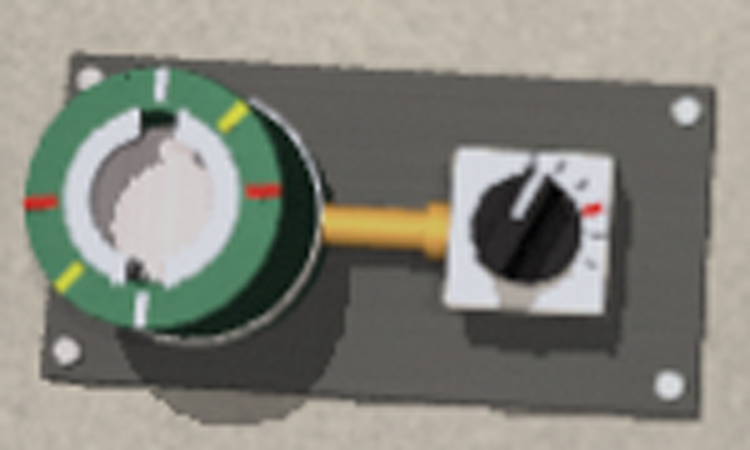

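View pics/c2.png

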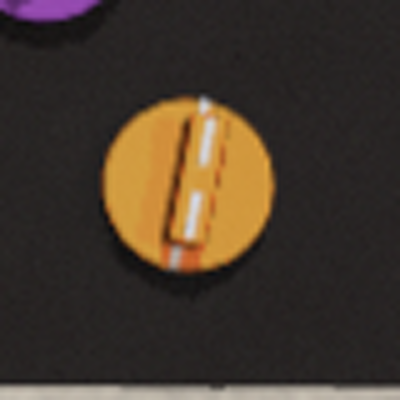

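View pics/c3.png

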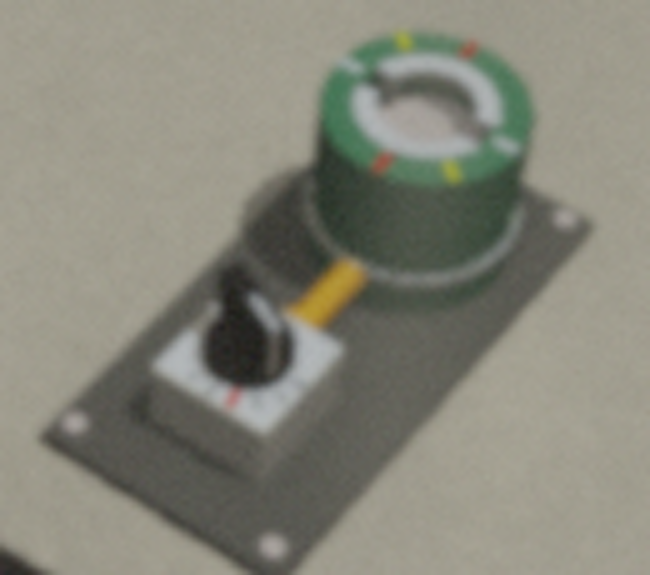

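```bash
python3 - <<'E'
from h import *
c=lambda L,x,y:[((a+.5)/5-.5+x,(b+.5)/5-.5+y) for a,b in L]
P=onz("top",c([(72,55),(715,88),(698,418),(42,380)],105,180),.01)
print("plate",P.round(4),P.mean(0).round(4)); print([np.linalg.norm(P[i]-P[(i+1)%4]).round(4) for i in range(4)])
ey=(P[0]+P[3]-P[1]-P[2]); ex=(P[0]+P[1]-P[2]-P[3]); print("yaw",np.arctan2(-ey[0],ey[1]),np.arctan2(ex[1],ex[0]))
S=onz("scene",c([(592,228),(42,437)],255,115),.01); print("scene plate corners",S.round(4))
B=onz("top",c([(455,148),(613,157),(603,314),(444,305)],105,180),.055); print("block",B.round(4),B.mean(0))
M=onz("top",c([(161,84),(140,310),(232,118),(69,277),(40,204),(263,191)],105,180),.11); print("pot marks W,W,Y,Y,R,R",M.round(4)); 
for i in (0,2,4): print(((M[i]+M[i+1])/2).round(4), np.linalg.norm(M[i]-M[i+1])/2, np.arctan2(*(M[i]-M[i+1])[[1,0]]))
for nm,o,b in (("top",(105,180),[(161,84),(140,310)]),):pass
MS=onz("scene",c([(347,62),(505,145),(404,42),(452,172),(472,48),(383,163)],255,115),.11)
for i in (0,2,4): print("scene",((MS[i]+MS[i+1])/2).round(4), np.linalg.norm(MS[i]-MS[i+1])/2)
# knob
k=onz("top",c([(519,215),(543,180)],105,180),.1); print("pointer",k.round(4)); d=k[1]-k[0];print(np.arctan2(d[1],d[0]))
r=onz("top",c([(592,210)],105,180),.055); print("red",r)
# lid
for n in ("top","scene"):
    im=cv2.imread(f"pics/{n}0.png"); h=cv2.cvtColor(im,cv2.COLOR_BGR2HSV)
    m=cv2.inRange(h,(8,140,110),(24,255,255))
    cs=[q for q in cv2.findContours(m,0,1)[0] if cv2.contourArea(q)>200]
    for q in cs:
        e=cv2.fitEllipse(cv2.convexHull(q)); print(n,cv2.contourArea(q),e)
        p=onz(n,[e[0]],.028); print(p)
W=onz("top",c([(206,122),(204,160),(196,196),(192,237)],300,205),.062); print("lines top",W.round(4)); d=W[0]-W[3]; print(W.mean(0),np.arctan2(d[1],d[0]))
E
```

```text
plate [[ 0.5901  0.2086  0.01  ]
 [ 0.5756 -0.0887  0.01  ]
 [ 0.4264 -0.0828  0.01  ]
 [ 0.4406  0.2158  0.01  ]] [0.5082 0.0632 0.01  ]
[np.float64(0.2977), np.float64(0.1493), np.float64(0.2989), np.float64(0.1497)]
yaw -0.04819112816685187 -0.044097431908433515
scene plate corners [[ 0.5932  0.202   0.01  ]
 [ 0.4326 -0.0863  0.01  ]]
block [[ 0.5414  0.0217  0.055 ]
 [ 0.5377 -0.0472  0.055 ]
 [ 0.4696 -0.044   0.055 ]
 [ 0.473   0.0248  0.055 ]] [ 0.50542511 -0.0111946   0.055     ]
pot marks W,W,Y,Y,R,R [[0.5601 0.1368 0.11  ]
 [0.466  0.1418 0.11  ]
 [0.5459 0.1062 0.11  ]
 [0.4794 0.1723 0.11  ]
 [0.5096 0.1861 0.11  ]
 [0.5155 0.092  0.11  ]]
[0.5131 0.1393 0.11  ] 0.04712387133938195 -0.05249521058109591
[0.5126 0.1393 0.11  ] 0.04691608735814975 -0.7821939610706027
[0.5126 0.139  0.11  ] 0.04710841458828874 1.63385600059933
scene [0.5124 0.1378 0.11  ] 0.04805627747277293
scene [0.5145 0.137  0.11  ] 0.047274147699996286
scene [0.5145 0.1381 0.11  ] 0.04864136714223834
pointer [[ 0.5073 -0.013   0.1   ]
 [ 0.5219 -0.0227  0.1   ]]
-0.5838892051366265
red [[ 0.51456365 -0.03853141  0.055     ]]
top 813.5 ((337.2029724121094, 241.59840393066406), (33.841941833496094, 34.40144348144531), 153.15859985351562)
[[ 0.47426319 -0.28858652  0.028     ]]
scene 777.0 ((223.6871795654297, 265.5550231933594), (33.27750015258789, 35.12074279785156), 112.19755554199219)
[[ 0.47543033 -0.29080152  0.028     ]]
scene 6422.5 ((48.82803726196289, 87.24922943115234), (69.55793762207031, 184.72348022460938), 55.118202209472656)
[[-0.35055372 -0.12077002  0.028     ]]
lines top [[ 0.4989 -0.2921  0.062 ]
 [ 0.4826 -0.291   0.062 ]
 [ 0.4671 -0.2874  0.062 ]
 [ 0.4496 -0.2855  0.062 ]]
[ 0.4745711  -0.28896442  0.062     ] -0.13309828472850777
```

```bash
python3 - <<'E'
import cv2,numpy as np
a=cv2.imread("pics/top0.png");b=cv2.imread("pics/scene0.png")
f=lambda im,x,y,w,h:cv2.resize(im[y:y+h,x:x+w],None,fx=10,fy=10,interpolation=cv2.INTER_CUBIC)
cv2.imwrite("pics/k1.png",np.hstack([f(a,191,206,38,40),f(b,285,165,40,40)]))
E
```

```text
(no output)
```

View pics/k1.png

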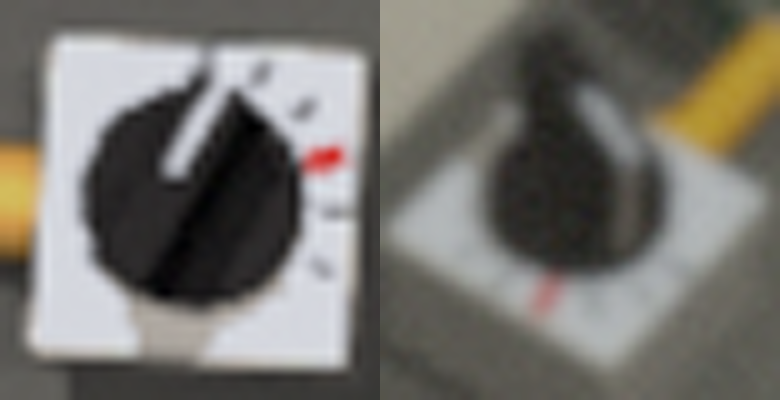

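```bash
python3 - <<'E'
from h import *
c=lambda L,x,y:[((a+.5)/10-.5+x,(b+.5)/10-.5+y) for a,b in L]
k=onz("top",c([(175,178),(220,82)],191,206),.1);d=k[1]-k[0];print(k.round(4),np.arctan2(d[1],d[0]))
k=onz("top",c([(165,290),(235,95)],191,206),.065);d=k[1]-k[0];print(k.round(4),np.arctan2(d[1],d[0]))
k=onz("scene",c([(203,90),(248,160)],285,165),.1);d=k[1]-k[0];print(k.round(4),np.arctan2(d[1],d[0]))
E
```

```text
[[ 0.5057 -0.0123  0.1   ]
 [ 0.5258 -0.0212  0.1   ]] -0.4189517561825041
[[ 0.4854 -0.0059  0.065 ]
 [ 0.5275 -0.0201  0.065 ]] -0.32526509077163074
[[ 0.5065 -0.0128  0.1   ]
 [ 0.5271 -0.0249  0.1   ]] -0.5299203255583625
```

Call:
carry_out:
  moves:
    - [-0.7,1.0,0,0,1]
    - [-0.7,1.0,0,0,1]
    - [-0.7,1.0,0,0,1]

```text
clock: 0.4
eef_pos: [0.2402, 0.3679, 0.2557]
tool_rot: [0.818, 0.575, -0.001, 0.001]
ft_force: [-0.4, 0.9, 0.1]
grip_width: 0.0853
```

Call:
carry_out:
  moves:
    - [-0.7,1.0,0,0,1]
    - [-0.7,1.0,0,0,1]
    - [-0.7,1.0,0,0,1]

```text
clock: 0.7
eef_pos: [0.3109, 0.2682, 0.256]
tool_rot: [0.819, 0.574, -0.001, 0.001]
ft_force: [-0.4, 1.1, -0.1]
grip_width: 0.0852
```

Call:
carry_out:
  moves:
    - [-0.7,1.0,0,0,1]
    - [-0.7,1.0,0,0,1]
    - [-0.7,1.0,0,0,1]

```text
clock: 1.0
eef_pos: [0.3816, 0.1686, 0.256]
tool_rot: [0.819, 0.574, -0.0, 0.0]
ft_force: [-0.7, 0.9, 0.8]
grip_width: 0.0852
```

Call:
carry_out:
  moves:
    - [-0.7,1.0,0,0,1]
    - [-0.7,1.0,0,0,1]
    - [-0.7,1.0,0,0,1]

```text
clock: 1.3
eef_pos: [0.4523, 0.0688, 0.2559]
tool_rot: [0.819, 0.574, -0.0, 0.0]
ft_force: [0.2, 0.1, -0.1]
grip_width: 0.0852
```

Call:
carry_out:
  moves:
    - [-0.58,0.78,0.4,0.07,1]
    - [-0.58,0.78,0.4,0.07,1]
    - [-0.58,0.78,1.0,0.07,1]
    - [-0.58,0.78,1.0,0.07,1]
    - [-0.58,0.78,1.0,0.07,1]

```text
clock: 1.8
eef_pos: [0.5021, -0.0091, 0.1538]
tool_rot: [0.848, 0.529, -0.003, -0.002]
ft_force: [0.0, 0.3, -1.2]
grip_width: 0.0853
```

```bash
cat > st.py <<'E'
from h import *
o=bot.get_obs(); r=R.from_quat(o['tool_rot']).as_matrix()
print("t",o['clock'],"pos",o['eef_pos'].round(4),"yaw x",np.arctan2(r[1,0],r[0,0]).round(4),"bar(y)",np.arctan2(r[1,1],r[0,1]).round(4),"tilt",np.arccos(-r[2,2]).round(4),"w",o['grip_width'].round(4),"F",o['ft_force'].round(1),"T",o['ft_torque'].round(2))
E
python3 st.py; python3 - <<'E'
from h import *
import numpy as np
a=imaging.camera("top");b=imaging.camera("scene")
f=lambda im,x,y,w,h:cv2.resize(im[y:y+h,x:x+w,::-1],None,fx=4,fy=4,interpolation=cv2.INTER_CUBIC)
cv2.imwrite("pics/k2.png",np.hstack([f(a,150,160,100,130),f(b,260,90,100,130)]))
E
```

```text
Traceback (most recent call last):
  File "st.py", line 3, in <module>
    print("t",o['clock'],"pos",o['eef_pos'].round(4),"yaw x",np.arctan2(r[1,0],r[0,0]).round(4),"bar(y)",np.arctan2(r[1,1],r[0,1]).round(4),"tilt",np.arccos(-r[2,2]).round(4),"w",o['grip_width'].round(4),"F",o['ft_force'].round(1),"T",o['ft_torque'].round(2))
                                                                                                                                                                                   ^^^^^^^^^^^^^^^^^^^^^
AttributeError: 'float' object has no attribute 'round'
```

View pics/k2.png

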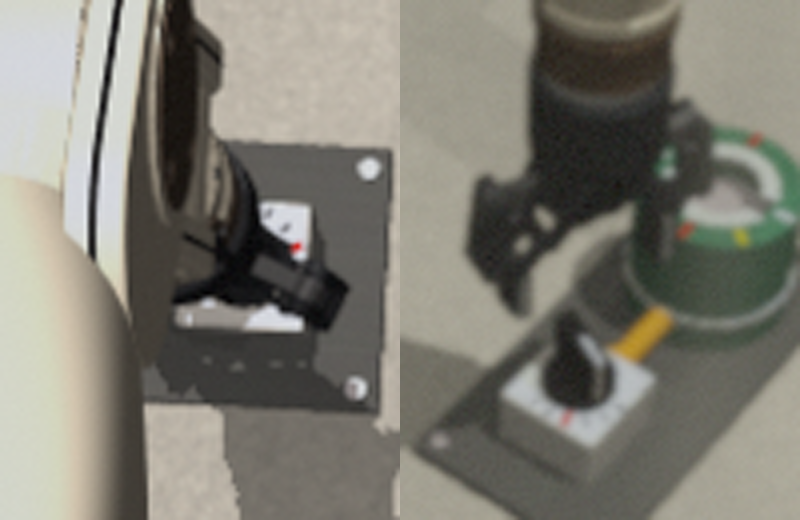

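```bash
sed -i "s/o\['grip_width'\].round(4)/round(o['grip_width'],4)/" st.py; python3 st.py
```

```text
t 1.9 pos [ 0.5049 -0.0084  0.1575] yaw x 1.1172 bar(y) -0.4536 tilt 0.0008 w 0.0856 F [0.5 0.4 1.2] T [-0.02 -0.04  0.01]
```

Call:
carry_out:
  moves:
    - [-0.03,0.02,0.35,0,1]
    - [-0.03,0.02,0.62,0,1]
    - [-0.03,0.02,0.62,0,1]
    - [-0.03,0.02,0.62,0,-1]
    - [-0.03,0.02,0.62,0,-1]
    - [-0.03,0.02,0.62,0,-1]
    - [-0.03,0.02,0.62,0,-1]
    - [-0.03,0.02,0.62,0,-1]
    - [-0.03,0.02,0.62,0,-1]
    - [-0.03,0.02,0.62,0,-1]
    - [-0.03,0.02,0.62,0,-1]

```text
clock: 3.0
eef_pos: [0.5057, -0.0122, 0.0953]
tool_rot: [0.848, 0.53, 0.001, -0.0]
ft_force: [-1.2, 2.5, 5.9]
grip_width: 0.0137
```

```bash
python3 st.py
```

```text
t 3.0 pos [ 0.5057 -0.0122  0.0953] yaw x 1.1163 bar(y) -0.4545 tilt 0.002 w 0.0137 F [-1.2  2.5  5.9] T [ 0.39  0.22 -0.04]
```

Call:
carry_out:
  moves:
    - [0,0,0,0.09,-1]
    - [0,0,0,0.18,-1]
    - [0,0,0,0.27,-1]
    - [0,0,0,0.36,-1]
    - [0,0,0,0.45,-1]
    - [0,0,0,0.505,-1]
    - [0,0,0,0.505,-1]
    - [0,0,0,0.505,-1]
    - [0,0,0,0.505,-1]
    - [0,0,0,0.505,-1]

```text
clock: 4.0
eef_pos: [0.5053, -0.0126, 0.0953]
tool_rot: [0.987, 0.161, 0.0, -0.0]
ft_force: [-1.3, 1.1, 6.4]
grip_width: 0.0129
```

```bash
python3 st.py
```

```text
t 4.0 pos [ 0.5053 -0.0126  0.0953] yaw x 0.3227 bar(y) -1.2481 tilt 0.0009 w 0.0129 F [-1.3  1.1  6.4] T [ 0.13  0.45 -0.07]
```

Call:
carry_out:
  moves:
    - [0,0,0,0,1]
    - [0,0,0,0,1]
    - [0,0,0,0,1]
    - [0,0,0,0,1]
    - [0,0,0,0,1]
    - [0,0,0,0,1]
    - [0,0,-0.5,0,1]
    - [0,0,-1,0,1]
    - [0,0,-1,0,1]

```text
clock: 4.9
eef_pos: [0.5095, -0.0128, 0.2015]
tool_rot: [0.987, 0.161, 0.007, 0.001]
ft_force: [0.1, -0.9, -0.2]
grip_width: 0.0857
```

Call:
carry_out:
  moves:
    - [-0.5,1,0,0,1]
    - [-0.5,1,0,0,1]
    - [-0.5,1,0,0,1]

```text
clock: 5.2
eef_pos: [0.4887, -0.1269, 0.1943]
tool_rot: [0.987, 0.159, -0.0, 0.001]
ft_force: [-0.1, 0.3, -0.1]
grip_width: 0.0858
```

Call:
carry_out:
  moves:
    - [-0.5,1,0,0,1]
    - [-0.5,1,0,0,1]
    - [-0.5,1,0,0,1]
    - [-0.5,1,0,0,1]

```text
clock: 5.6
eef_pos: [0.4733, -0.2354, 0.1939]
tool_rot: [0.987, 0.159, -0.0, -0.0]
ft_force: [0.6, 0.7, 0.8]
grip_width: 0.0853
```

```bash
python3 st.py; python3 - <<'E'
from h import *
a=imaging.camera("top");b=imaging.camera("scene")
cv2.imwrite("pics/top1.png",a[:,:,::-1]);cv2.imwrite("pics/scene1.png",b[:,:,::-1])
f=lambda im,x,y,w,h:cv2.resize(im[y:y+h,x:x+w,::-1],None,fx=8,fy=8,interpolation=cv2.INTER_CUBIC)
cv2.imwrite("pics/k3.png",np.hstack([f(a,186,200,48,50),f(b,280,160,48,50)]))
E
```

```text
t 5.6 pos [ 0.4733 -0.2354  0.1939] yaw x 0.3192 bar(y) -1.2516 tilt 0.0008 w 0.0853 F [0.6 0.7 0.8] T [-0.05  0.01  0.02]
```

View pics/k3.png

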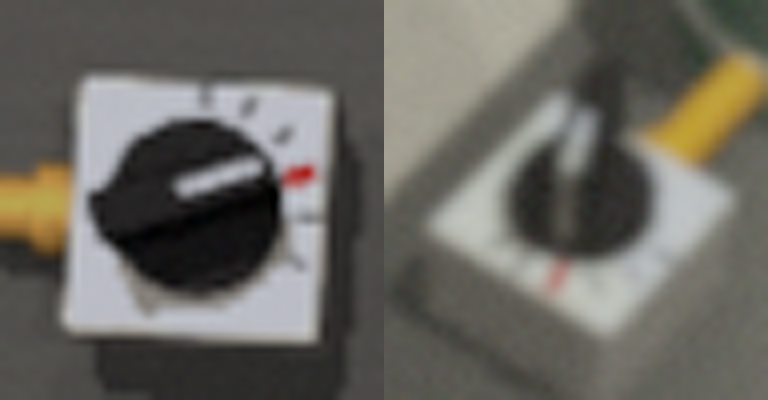

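View pics/top1.png

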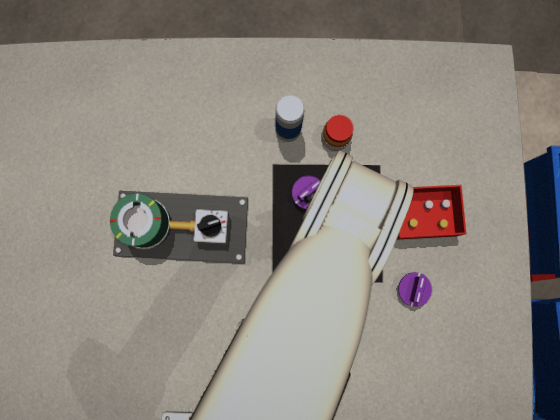

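```bash
python3 - <<'E'
from h import *
c=lambda L,x,y:[((a+.5)/8-.5+x,(b+.5)/8-.5+y) for a,b in L]
k=onz("top",c([(180,188),(263,161)],186,200),.1);d=k[1]-k[0];print(k.round(4),np.arctan2(d[1],d[0]))
print(onz("top",c([(300,177)],186,200),.055))
# lid estimates with cross-view triangulation
E

```

```text
[[ 0.5063 -0.0123  0.1   ]
 [ 0.5134 -0.0337  0.1   ]] -1.2490591557444368
[[ 0.51437405 -0.03867023  0.055     ]]
```

Call:
carry_out:
  moves:
    - [-0.16,0.52,0.1,-0.09,1]
    - [-0.16,0.52,0.2,-0.18,1]
    - [-0.16,0.52,0.3,-0.27,1]
    - [-0.16,0.52,0.4,-0.36,1]
    - [-0.16,0.52,0.5,-0.45,1]
    - [-0.16,0.52,0.6,-0.54,1]
    - [-0.16,0.52,0.7,-0.63,1]
    - [-0.16,0.52,0.8,-0.712,1]
    - [-0.16,0.52,0.8,-0.712,1]
    - [-0.16,0.52,0.8,-0.712,1]

```text
clock: 6.7
eef_pos: [0.4755, -0.2868, 0.1144]
tool_rot: [0.751, 0.66, 0.0, -0.0]
ft_force: [-0.2, 0.4, -0.2]
grip_width: 0.085
```

```bash
python3 st.py; python3 - <<'E'
from h import *
a=imaging.camera("top");b=imaging.camera("scene")
f=lambda im,x,y,w,h:cv2.resize(im[y:y+h,x:x+w,::-1],None,fx=4,fy=4,interpolation=cv2.INTER_CUBIC)
cv2.imwrite("pics/l1.png",np.hstack([f(a,290,190,100,130),f(b,170,190,100,130)]))
E
```

```text
t 6.7 pos [ 0.4755 -0.2868  0.1144] yaw x 1.441 bar(y) -0.1298 tilt 0.0007 w 0.085 F [-0.2  0.4 -0.2] T [ 0.02 -0.04  0.01]
```

View pics/l1.png

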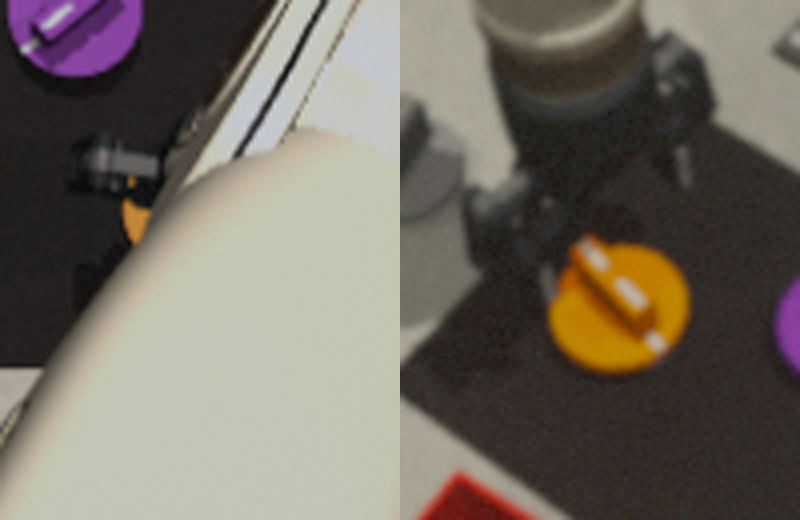

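Call:
carry_out:
  moves:
    - [-0.025,0,0.3,0,1]
    - [-0.025,0,0.56,0,1]
    - [-0.025,0,0.56,0,1]
    - [-0.025,0,0.56,0,1]
    - [-0.025,0,0.56,0,-1]
    - [-0.025,0,0.56,0,-1]
    - [-0.025,0,0.56,0,-1]
    - [-0.025,0,0.56,0,-1]
    - [-0.025,0,0.56,0,-1]
    - [-0.025,0,0.56,0,-1]
    - [-0.025,0,0.56,0,-1]
    - [-0.025,0,0.56,0,-1]

```text
clock: 8.0
eef_pos: [0.4749, -0.2911, 0.0588]
tool_rot: [0.751, 0.66, 0.0, 0.0]
ft_force: [-1.1, 0.3, 4.8]
grip_width: 0.0151
```

```bash
python3 st.py; python3 - <<'E'
from h import *
b=imaging.camera("scene")
f=lambda im,x,y,w,h:cv2.resize(im[y:y+h,x:x+w,::-1],None,fx=6,fy=6,interpolation=cv2.INTER_CUBIC)
cv2.imwrite("pics/l2.png",f(b,170,190,100,100))
E
```

```text
t 8.0 pos [ 0.4749 -0.2911  0.0588] yaw x 1.4411 bar(y) -0.1297 tilt 0.0007 w 0.0151 F [-1.1  0.3  4.8] T [0.22 0.14 0.06]
```

View pics/l2.png

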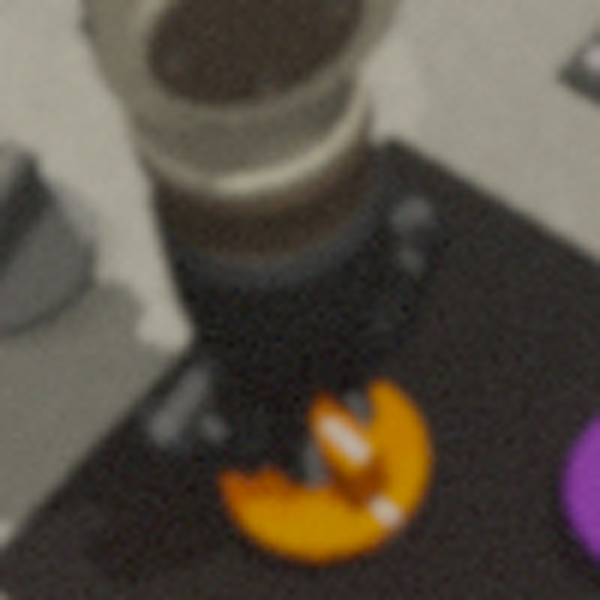

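Call:
carry_out:
  moves:
    - [0,0,-0.2,0,-1]
    - [0,0,-0.5,0,-1]
    - [0,0,-0.8,0,-1]
    - [0,0,-1,0,-1]
    - [0,0,-1,0,-1]

```text
clock: 8.55
eef_pos: [0.4762, -0.2919, 0.1607]
tool_rot: [0.751, 0.66, 0.001, 0.003]
ft_force: [0.2, -0.4, -2.7]
grip_width: 0.0151
```

Call:
carry_out:
  moves:
    - [0.2,0,-0.2,0,-1]
    - [0.6,0,-0.4,0,-1]
    - [1,0,-0.5,0,-1]
    - [1,0,-0.5,0,-1]

```text
clock: 8.95
eef_pos: [0.488, -0.1878, 0.2079]
tool_rot: [0.75, 0.662, 0.001, -0.001]
ft_force: [0.1, -0.9, -2.7]
grip_width: 0.0149
```

Call:
carry_out:
  moves:
    - [0.35,0,0,0,-1]
    - [0.7,0,0,0,-1]
    - [1,0,0,0,-1]

```text
clock: 9.25
eef_pos: [0.4995, -0.0916, 0.2059]
tool_rot: [0.752, 0.66, -0.001, -0.001]
ft_force: [0.1, -0.2, -2.1]
grip_width: 0.0149
```

Call:
carry_out:
  moves:
    - [0.35,0,0,0,-1]
    - [0.7,0,0,0,-1]
    - [1,0,0,0,-1]

```text
clock: 9.55
eef_pos: [0.5126, 0.0076, 0.2059]
tool_rot: [0.751, 0.66, -0.001, -0.001]
ft_force: [1.0, 0.4, -2.0]
grip_width: 0.0151
```

Call:
carry_out:
  moves:
    - [0.35,0,0,0,-1]
    - [0.7,0,0,0,-1]
    - [0.8,0,0,0,-1]
    - [0.8,0,0,0,-1]
    - [0.8,0,0,0,-1]

```text
clock: 10.05
eef_pos: [0.5232, 0.0849, 0.2069]
tool_rot: [0.752, 0.66, -0.001, -0.0]
ft_force: [0.2, -0.9, -1.4]
grip_width: 0.015
```

```bash
python3 st.py
```

```text
t 10.05 pos [0.5232 0.0849 0.2069] yaw x 1.4408 bar(y) -0.13 tilt 0.0028 w 0.015 F [ 0.2 -0.9 -1.4] T [-0.01  0.02  0.  ]
```

Call:
carry_out:
  moves:
    - [0.3,-0.1,0,-0.03,-1]
    - [0.52,-0.17,0.1,-0.053,-1]
    - [0.52,-0.17,0.1,-0.053,-1]
    - [0.52,-0.17,0.1,-0.053,-1]

```text
clock: 10.45
eef_pos: [0.5134, 0.1383, 0.1978]
tool_rot: [0.724, 0.69, -0.001, 0.0]
ft_force: [-0.2, 0.1, -1.9]
grip_width: 0.0149
```

```bash
python3 st.py; python3 - <<'E'
from h import *
b=imaging.camera("scene");a=imaging.camera("top")
f=lambda im,x,y,w,h:cv2.resize(im[y:y+h,x:x+w,::-1],None,fx=6,fy=6,interpolation=cv2.INTER_CUBIC)
cv2.imwrite("pics/s2.png",b[:,:,::-1]);cv2.imwrite("pics/t2.png",a[:,:,::-1])
cv2.imwrite("pics/p1.png",f(b,290,70,110,100))
cv2.imwrite("pics/p1t.png",f(a,90,170,110,100))
E
```

```text
t 10.45 pos [0.5134 0.1383 0.1978] yaw x 1.5231 bar(y) -0.0477 tilt 0.0017 w 0.0149 F [-0.2  0.1 -1.9] T [ 0.01 -0.02  0.04]
```

View pics/p1.png

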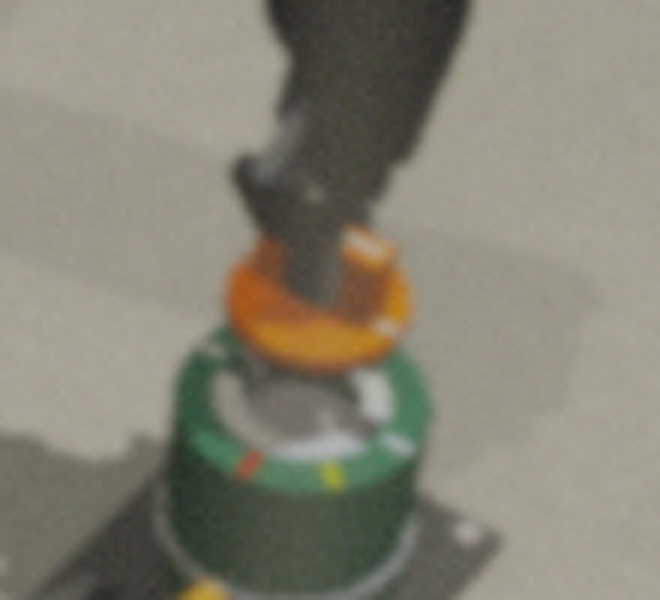

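View pics/p1t.png

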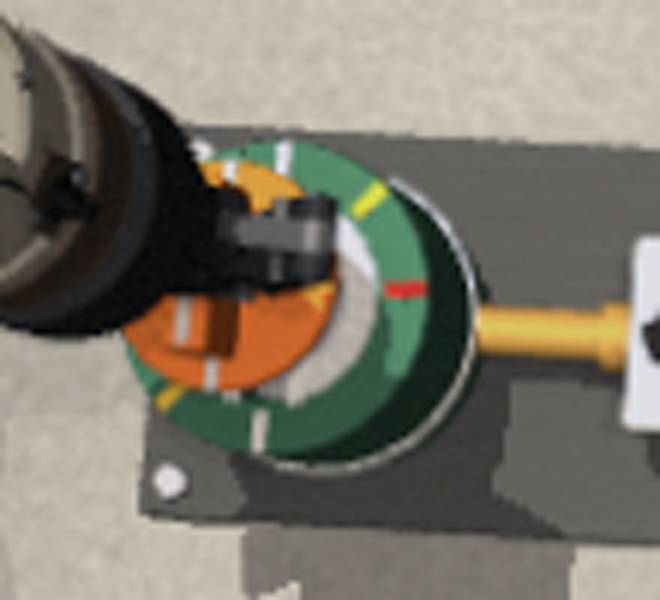

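```bash
python3 - <<'E'
from h import *
c=lambda L,x,y:[((a+.5)/6-.5+x,(b+.5)/6-.5+y) for a,b in L]
zc=.167
T=onz("top",c([(229,161),(233,180),(209,362),(211,388)],90,170),zc)
print("top marks",T.round(4)); 
S=onz("scene",c([(373,318),(400,332)],290,70),zc); print("scene +x mark",S.round(4))
tcp=np.array([.5134,.1383])
# circle fits on orange edge
from scipy.optimize import least_squares
for n,fn in(("top","pics/t2.png"),("scene","pics/s2.png")):
    im=cv2.imread(fn);h=cv2.cvtColor(im,cv2.COLOR_BGR2HSV)
    m=cv2.inRange(h,(5,150,90),(22,255,255))
    q=max([k for k in cv2.findContours(m,0,1)[0] if (abs(k.mean((0,1))-(np.array([130,215]) if n=="top" else [342,120]))<25).all()],key=cv2.contourArea)
    hp=cv2.convexHull(q).reshape(-1,2).astype(float)
    print(n,cv2.contourArea(q))
    eye=imaging.camera_model(n)['eye']
    P=onz(n,hp,zc)[:,:2]
    # predicted circles: near side bottom rim, far side top rim
    print(np.c_[hp,(P-tcp).round(4),np.hypot(*(P-tcp).T).round(4)])
E
```

```text
top marks [[0.5506 0.1383 0.167 ]
 [0.5443 0.1367 0.167 ]
 [0.4847 0.142  0.167 ]
 [0.4762 0.141  0.167 ]]
scene +x mark [[0.5393 0.1375 0.167 ]
 [0.5522 0.1367 0.167 ]]
top 187.0
[[ 1.45e+02  2.20e+02 -9.10e-03 -3.64e-02  3.75e-02]
 [ 1.44e+02  2.23e+02 -1.50e-02 -3.46e-02  3.77e-02]
 [ 1.42e+02  2.26e+02 -2.08e-02 -3.09e-02  3.73e-02]
 [ 1.37e+02  2.31e+02 -3.07e-02 -2.14e-02  3.74e-02]
 [ 1.32e+02  2.34e+02 -3.66e-02 -1.17e-02  3.84e-02]
 [ 1.27e+02  2.34e+02 -3.66e-02 -1.80e-03  3.67e-02]
 [ 1.26e+02  2.29e+02 -2.69e-02  6.00e-04  2.69e-02]
 [ 1.29e+02  2.22e+02 -1.32e-02 -4.70e-03  1.40e-02]
 [ 1.30e+02  2.20e+02 -9.30e-03 -6.60e-03  1.14e-02]
 [ 1.32e+02  2.19e+02 -7.30e-03 -1.05e-02  1.28e-02]
 [ 1.45e+02  2.16e+02 -1.30e-03 -3.61e-02  3.61e-02]]
scene 204.5
[[ 3.34e+02  1.14e+02 -2.48e-02  8.00e-04  2.48e-02]
 [ 3.51e+02  1.24e+02  2.69e-02 -6.10e-03  2.76e-02]
 [ 3.54e+02  1.27e+02  3.79e-02 -1.10e-02  3.95e-02]
 [ 3.52e+02  1.29e+02  3.74e-02 -1.97e-02  4.23e-02]
 [ 3.47e+02  1.30e+02  2.94e-02 -2.95e-02  4.16e-02]
 [ 3.41e+02  1.30e+02  1.77e-02 -3.77e-02  4.16e-02]
 [ 3.36e+02  1.29e+02  6.20e-03 -4.16e-02  4.21e-02]
 [ 3.34e+02  1.28e+02  6.00e-04 -4.14e-02  4.14e-02]
 [ 3.31e+02  1.26e+02 -8.80e-03 -3.97e-02  4.06e-02]
 [ 3.29e+02  1.24e+02 -1.64e-02 -3.65e-02  4.00e-02]
 [ 3.28e+02  1.21e+02 -2.38e-02 -2.89e-02  3.75e-02]
 [ 3.28e+02  1.18e+02 -2.94e-02 -1.99e-02  3.55e-02]
 [ 3.29e+02  1.15e+02 -3.30e-02 -9.30e-03  3.43e-02]
 [ 3.30e+02  1.14e+02 -3.28e-02 -4.80e-03  3.32e-02]]
```

Call:
carry_out:
  moves:
    - [0,-0.005,0.1,0,-1]
    - [0,-0.005,0.2,0,-1]
    - [0,-0.005,0.25,0,-1]
    - [0,-0.005,0.28,0,-1]
    - [0,-0.005,0.31,0,-1]
    - [0,-0.005,0.34,0,-1]
    - [0,-0.005,0.36,0,-1]
    - [0,-0.005,0.36,0,-1]

```text
clock: 11.35
eef_pos: [0.5131, 0.1397, 0.1621]
tool_rot: [0.723, 0.691, -0.0, -0.0]
ft_force: [0.1, 0.2, -1.7]
grip_width: 0.0151
```

```bash
python3 st.py
```

```text
t 11.35 pos [0.5131 0.1397 0.1621] yaw x 1.5246 bar(y) -0.0462 tilt 0.0003 w 0.0151 F [ 0.1  0.2 -1.7] T [-0.01  0.03 -0.02]
```

Call:
carry_out:
  moves:
    - [0,0,0.03,0,-1]
    - [0,0,0.06,0,-1]
    - [0,0,0.09,0,-1]
    - [0,0,0.11,0,-1]
    - [0,0,0.125,0,-1]
    - [0,0,0.125,0,-1]
    - [0,0,0.125,0,-1]

```text
clock: 12.05
eef_pos: [0.5132, 0.1396, 0.1498]
tool_rot: [0.723, 0.691, 0.0, 0.0]
ft_force: [-0.5, -1.0, -3.1]
grip_width: 0.0152
```

```bash
python3 st.py
```

```text
t 12.05 pos [0.5132 0.1396 0.1498] yaw x 1.5244 bar(y) -0.0464 tilt 0.0 w 0.0152 F [-0.5 -1.  -3.1] T [ 0.01 -0.01  0.01]
```

Call:
carry_out:
  moves:
    - [0,0,0.005,0,-1]
    - [0,0,0.01,0,-1]
    - [0,0,0.015,0,-1]
    - [0,0,0.015,0,-1]

```text
clock: 12.45
eef_pos: [0.5133, 0.1397, 0.1488]
tool_rot: [0.723, 0.691, 0.0, 0.0]
ft_force: [-1.6, -0.7, 1.9]
grip_width: 0.0153
```

```bash
python3 st.py
```

```text
t 12.45 pos [0.5133 0.1397 0.1488] yaw x 1.5244 bar(y) -0.0464 tilt 0.0006 w 0.0153 F [-1.6 -0.7  1.9] T [-0.03  0.27  0.02]
```

Call:
carry_out:
  moves:
    - [0,0,0.005,0,-1]
    - [0,0,0.01,0,-1]
    - [0,0,0.01,0,-1]
    - [0,0,0.01,0,-1]

```text
clock: 12.85
eef_pos: [0.5133, 0.1397, 0.1488]
tool_rot: [0.723, 0.691, 0.001, 0.0]
ft_force: [-3.5, -0.7, 7.0]
grip_width: 0.0148
```

```bash
python3 st.py; python3 - <<'E'
from h import *
b=imaging.camera("scene");a=imaging.camera("top")
f=lambda im,x,y,w,h:cv2.resize(im[y:y+h,x:x+w,::-1],None,fx=6,fy=6,interpolation=cv2.INTER_CUBIC)
cv2.imwrite("pics/p2.png",np.hstack([f(b,305,80,65,100),f(a,95,180,65,100)]))
E
```

```text
t 12.85 pos [0.5133 0.1397 0.1488] yaw x 1.5244 bar(y) -0.0464 tilt 0.0013 w 0.0148 F [-3.5 -0.7  7. ] T [-0.26  0.75  0.01]
```

View pics/p2.png

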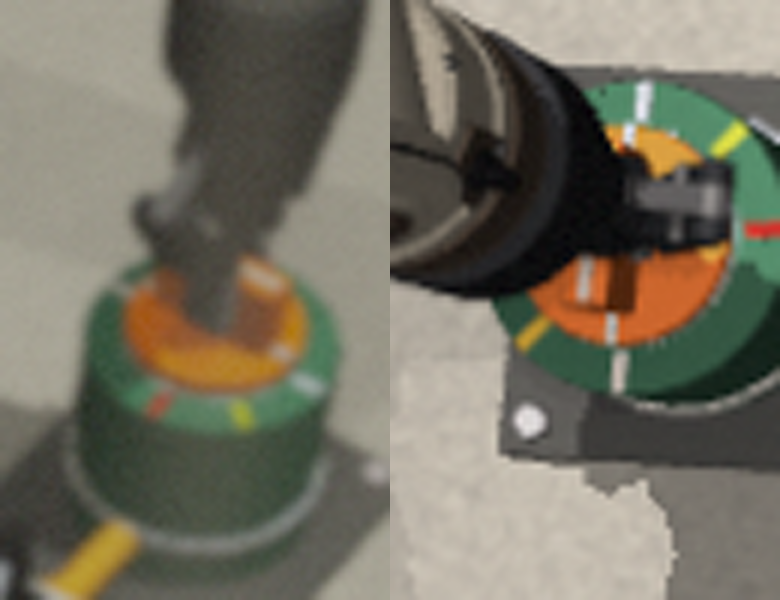

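Call:
carry_out:
  moves:
    - [0,0,0,0.05,-1]
    - [0,0,0,0.1,-1]
    - [0,0,0,0.15,-1]
    - [0,0,0,0.2,-1]
    - [0,0,0,0.25,-1]
    - [0,0,0,0.3,-1]
    - [0,0,0,0.35,-1]
    - [0,0,0,0.4,-1]
    - [0,0,0,0.44,-1]
    - [0,0,0,0.467,-1]
    - [0,0,0,0.467,-1]
    - [0,0,0,0.467,-1]
    - [0,0,0,0.467,-1]
    - [0,0,0,0.467,-1]
    - [0,0,0,0.467,-1]

```text
clock: 14.45
eef_pos: [0.5127, 0.1387, 0.1488]
tool_rot: [0.923, 0.385, -0.0, 0.001]
ft_force: [-4.5, -4.2, 9.1]
grip_width: 0.0148
```

```bash
python3 st.py; python3 - <<'E'
from h import *
b=imaging.camera("scene");a=imaging.camera("top")
f=lambda im,x,y,w,h:cv2.resize(im[y:y+h,x:x+w,::-1],None,fx=6,fy=6,interpolation=cv2.INTER_CUBIC)
cv2.imwrite("pics/t3.png",a[:,:,::-1]);cv2.imwrite("pics/s3.png",b[:,:,::-1])
cv2.imwrite("pics/p3.png",np.hstack([f(b,305,80,65,100),f(a,95,180,65,100)]))
E
```

```text
t 14.45 pos [0.5127 0.1387 0.1488] yaw x 0.7906 bar(y) -0.7801 tilt 0.0017 w 0.0148 F [-4.5 -4.2  9.1] T [-0.66  1.    0.13]
```

View pics/p3.png

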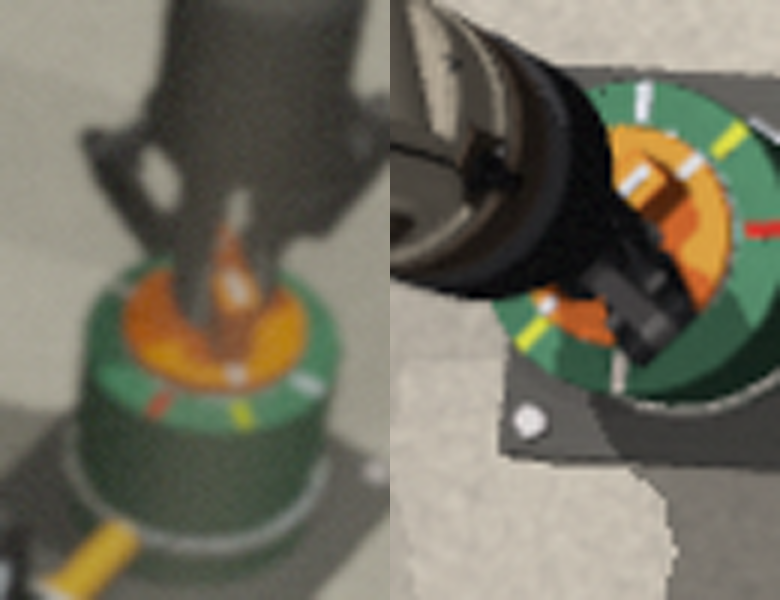

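View pics/t3.png

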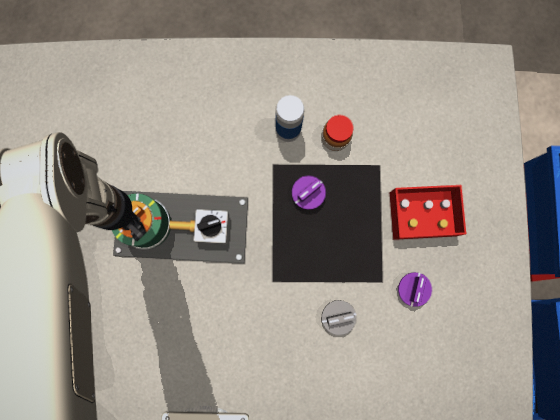

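```bash
python3 - <<'E'
from h import *
c=lambda L,x,y:[((a+.5)/6-.5+x,(b+.5)/6-.5+y) for a,b in L]
L=onz("top",c([(690-390,163),(546-390,303)],95,180),.118);Y=onz("top",c([(730-390,139),(533-390,333)],95,180),.11)
for P in (L,Y):
    d=P[0]-P[1];print(P.mean(0).round(4),np.arctan2(d[1],d[0]).round(3))
im=cv2.imread("pics/t3.png");cv2.imwrite("pics/k4.png",cv2.resize(im[200:250,186:234],None,fx=8,fy=8,interpolation=cv2.INTER_CUBIC))
E
python3 st.py
```

```text
[0.5131 0.1414 0.118 ] -0.784
[0.513 0.139 0.11 ] -0.777
t 14.55 pos [0.5127 0.1387 0.1488] yaw x 0.7906 bar(y) -0.7801 tilt 0.0017 w 0.0149 F [-5.2 -3.5 10. ] T [-0.68  0.96  0.15]
```

View pics/k4.png

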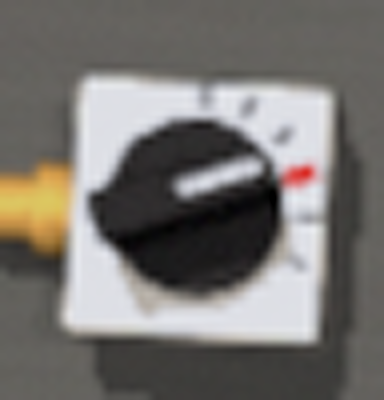

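```bash
python3 -c "
from workcell import order
print(order.job_done())"; python3 st.py
```

```text
the job is handed in; nothing more can be done
None
the job is handed in; nothing more can be done
```

I turned the bleed knob to its red mark, seated the orange lid in the pot, twisted it 42° clockwise to the yellow mark, and handed the job in at about 14.5 s with the lid still gripped. No verdict was reported, so these are my own last checks.

- **Knob:** after release its pointer measured about 1.20 rad, and the last picture shows it still at the red mark.
- **Lid height:** the tool stopped at z = 0.1488 m, the height expected for the cap sitting on the rim. It did not go lower when pressed, and about 10 N of push was left on it.
- **Lid angle:** the lid's white lines measured −0.784 rad against −0.777 rad for the yellow marks, and the jaws read −0.780 rad.
- **Grip:** the fingers were closed on the bar at 14.9 mm, slightly under its 16 mm thickness.
- **Can, jar and bin:** they look unmoved in the last top picture; I did not measure them.

One check disagreed slightly. From the lid's marks, one of them partly hidden, the lid centre came out 2.4 mm from the pot axis, while the gripper position put it under 0.5 mm. Both are within the 5 mm limit.

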